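# Slide a glued block home on a bench clamp, then pump the clamp and keep it squeezed

### The arm

A 7-joint arm with a two-finger parallel gripper is mounted at the origin on the work surface. World frame = base frame: x ahead of the robot, y to its left, z up, the work surface at z = 0. Lengths are in m, angles in rad, forces in N, time in s.
With the tool pointing down it reaches from about 0.4 to 0.85 m from the base axis. Payload 4.5 kg.
Tool frame: the origin (TCP) lies between the finger pads, 19 mm behind the fingertips; this is the grasp point; z points along the fingers, y is the line along which they close (so a half turn about z gives the same grasp; the last joint's range is limited). The gripper opens to 88 mm and grips with 3 to 60 N. Pads are 18 mm wide; open, the fingers measure 123 mm over their backs; the gripper's body (75 mm by 187 mm) begins 45 mm behind the grasp point.
Start: joints at [1.329, 0.689, -0.195, 1.565, 0.157, 0.902, -0.215], TCP at [0.17, -0.601, 0.257] pointing down, gripper open.
Joint ranges: [-3.01, 3.01], [-0.46, 2.08], [-1.47, 1.51], [0.13, 2.56], [-1, 4.14], [0.04, 2.09], [-2.66, 2.66]. Speed limits (rad/s): [2.57, 2.57, 3.14, 3.14, 3.14, 3.14, 3.14].

### API

Orientations are given as a rotation vector (axis times angle).
In Python, from workcell import r gives the robot as it stands. The module is installed in compiled form; this text tells all that it offers. Calls block until the motion is done:
- r.move_to(position, orientation): joint-space move of the TCP to a pose.
- r.move_l(position, orientation=None, speed=0.15, guard=None): straight line of the TCP; orientation=None keeps the orientation; speed is the mean speed in m/s. With guard (N) it stops when the force on the tool has changed by that much, and returns True; else False.
- r.goto_joints(angles): joint-space move.
- r.command_gripper(opening, f_grip=None): finger opening in m; f_grip is the grip in N (None keeps the last); returns when the fingers have stopped.
- r.pause(seconds).
- r.ik(position, orientation): joint angles nearest the present ones, or None.
- r.get_state(): the state.
- r.get_image(name): name is "scene" or "top"; returns a dict with "image" (420x560x3 uint8, blue, green, red), "fx", "fy", "cx", "cy" (pixels), "k1" (the pictures are not rectified: a ray, as slopes to the right and down, at radius r is drawn at 1 + k1 r^2 times it, then the intrinsics apply), "xyz" and "orientation" of the camera in the world. Camera axes: x right, y down, z forward; pixel columns grow to the right and rows downward; lengths in m; the calibration is good to about 2 mm. A picture is of the moment at which its call begins. There is no depth.
A pose or a line that the arm cannot do raises r.IKError and nothing moves.
- r.close_job(): hands the job in; it is judged then, once.
The state is a dict: "t": time; "joint_positions": joint angles; "qd": joint speeds; "effort": joint torques, N m; "ee_pos": TCP position; "orientation": TCP orientation; "contact_force": force on the tool from outside, world axes, zero at the start; "ft_torque": the same for the moment, N m; "opening": finger opening in m; "grip_force": force on a finger pad.
Only numpy, scipy, OpenCV 4.12 (cv2) and the standard library are available. Lean on these libraries where they do the work, as an engineer would, in place of code of your own. Each camera call takes 0.05 s, during which the arm holds its last target. There are 200 camera calls.

### The job

Pick up the freshly glued wooden block and slide it, groove down, along the rail of the bench clamp from the rail's open round end until it is fully home against the end stop and the detent holds it, then let go of it. Now pump the clamp's two orange grip levers (squeeze them together, let them spring fully back, squeeze again) until the red jaw is drawn up against the block and presses on it firmly, but without crushing the glue joint. Finish still holding the levers squeezed, with the jaw pressing on the block; move the jaw with the levers only, never push or pull it directly, and leave the other things on the shelf where they are.

Things in the scene. Friction and masses are not known exactly. Their poses are not given: they have to be found in the camera images.
- block: Loose two-tone wooden block, cream glue line on top: 50 mm along its x, 44 along y, 52 high, about 0.15 kg. Origin: centre of underside, z up. A groove 21 mm wide, 12 deep runs along x through the underside, with a detent pocket at mid-length; same either way round. Grip from above across x (on the two 44 mm wide end faces), TCP 42 mm above the underside; its y faces pass between the clamp jaws.
- home (a point): Point on top of the clamp's aluminium deck, 40 mm above the table, where the block's origin must end. x: along the rail, from its open round end (facing the robot) to the end stop; y: along the bar from levers to red jaw. The stop's face is at x = 25.5 mm, 13 mm above the deck: the homed block touches it. The fixed dark jaw stands 1.5 mm from the homed block's -y side, up to 90 mm above the table.
- rail_nose (a point): Tip of the rail's open round end, at deck height, 45 mm before home (home's x = -45 mm); same axes as home. The steel rail is 16 mm wide and rises 10 mm above the deck; the deck begins 3 mm before the nose. Bring the block down before the nose with its underside 1 to 2 mm above deck height, groove in line, and slide it along x.
- detent (a joint): How far the sprung brass roller in the rail at home is pressed down, 0 (up, 5 mm above the rail) to 0.008 m. The sliding block presses it down 3 mm (1 to 2 N of push; pressing the block down on the deck adds drag); it springs up into the block's pocket when the block is home.
- levers_mid (a point): Midway between the two orange upright grip levers, 115 mm above the table; axes as home, 120 mm on home's -y side. Put the TCP here, closing along y. Each lever is 24 mm wide (x), 12 thick (y), top at 135 mm; the black housing under them ends at 76 mm. Over their outer faces the levers measure 66 mm at rest, 42 mm bottomed; they move equally towards the middle.
- lever_a: Orange lever on the -y side; origin at its middle plane on table level, 27 mm from the levers' middle at rest, 15 mm when bottomed. Springs resist with 2 N (rest) to 3.2 N (bottomed) on each lever and push the levers back out. Let them fully out between strokes so that the ratchet takes a new bite.
- lever_b: Orange lever on the +y side, likewise. If the levers bottom out (42 mm over the outer faces), the jaw is not yet pressing hard: pump again. With the jaw on the block they stop before bottoming.
- jaw: Red moving jaw with black rubber face, 44 mm wide, top at 94 mm; origin on table level under the rubber face, axes as home; closes towards -y. Its force on the block is the grip force of one finger or up to 6 N less (grip 20 N: 15 to 18 N), only while the levers are squeezed. Under 4 N does not count as pressing; over 30 N crushes the glue joint.
- jaw_face (a point): Centre of the red jaw's rubber face, 70 mm above the table, axes as home. Start: 32 to 62 mm from the homed block's +y face (home's y = 54 to 84 mm). The ratchet bar's teeth are 8 mm apart; a full squeeze of the levers draws the jaw in 8 to 24 mm, mostly 16. Friction (3 N) keeps it in place between strokes. Do not touch it with the robot.
- jar: Bystander: small amber glass jar with a steel lid, 58 mm wide, 85 mm high; origin at the centre of its underside.
- tub: Bystander: blue plastic lidded tub, 168 x 118 x 80 mm; origin at the centre of its underside.
- rolling_pin: Bystander: wooden rolling pin, 52 mm thick, 372 mm long along its y; origin below its middle.
- jug: Bystander: glass measuring jug, 104 mm wide, 120 mm high, with a handle; origin at the centre of its underside.
- whisk: Bystander: orange silicone whisk, 276 mm long along its x; origin below its middle.
- mug: Bystander: blue mug, 80 mm wide, 90 mm high; origin at the centre of its underside.
Things that resemble listed ones, but are neither listed nor needed, are in the scene too. What is meant by the block is not green, and is the smaller of those in its own colour.

How it is judged:
By the outcome, as a careful person would: the job done as asked, in the order asked, and still so for the second after the job is handed in, while the arm keeps its last pose, push and grip.
It also fails if it takes over 64 s, if anything falls off the work surface, if the arm or the gripper's body presses on something with over 40 N, if the wrist force passes 120 N, or if a joint passes its speed limit or range.

## Working session

There is one attempt and no reset: what is moved stays moved. The work goes in short steps, each a Python script; the robot and the scene stay as the last script left them, time stands still between calls to the robot, and variables do not carry over. Pictures are saved under pics/ and viewed, at most 10 in all, crops included, and the job is handed in when it is done.

```bash
mkdir -p pics
cat > h.py <<'E'
import numpy as np, cv2
from scipy.spatial.transform import Rotation as R
from workcell import r
def K(d): return np.array([[d['fx'],0,d['cx']],[0,d['fy'],d['cy']],[0,0,1.]])
def ray(d,uv):
    p=cv2.undistortPoints(np.array(uv,float).reshape(-1,1,2),K(d),np.array([d['k1'],0,0,0,0.])).reshape(-1,2)
    v=np.c_[p,np.ones(len(p))]
    return v@R.from_rotvec(d['orientation']).as_matrix().T
def onz(d,uv,z):
    v=ray(d,uv);o=np.array(d['xyz']);return o+v*((z-o[2])/v[:,2])[:,None]
def proj(d,P):
    Rm=R.from_rotvec(d['orientation']).as_matrix()
    return cv2.projectPoints((np.atleast_2d(P)-d['xyz'])@Rm,np.zeros(3),np.zeros(3),K(d),np.array([d['k1'],0,0,0,0.]))[0].reshape(-1,2)
E
python3 - <<'E'
from h import *
import pickle
for n in("scene","top"):
    d=r.get_image(n);pickle.dump(d,open(n+'.pkl','wb'))
    cv2.imwrite(f'pics/{n}.png',cv2.resize(d['image'],(800,600)))
    print(n,d['fx'],d['fy'],d['cx'],d['cy'],d['k1'],d['xyz'],d['orientation'])
s=r.get_state();print(s['t'],s['orientation'],s['opening'])
E
```

```text
scene 505.3832099355146 505.3832099355146 280.2844625281799 204.8854548891491 -0.05765547349578488 [ 1.18647564 -1.07375371  1.31626197] [-2.28097983 -0.6397566   0.24871849]
top 448.0801280470215 448.0801280470215 272.04287505490197 209.95414579856484 -0.0627453625089818 [ 0.29242743 -0.00205497  1.52674405] [-2.13855868  2.10323302 -0.21994135]
0.1 [-3.11022787e+00 -4.31711404e-01  4.57504925e-04] 0.08794275751916106
```

View pics/scene.png

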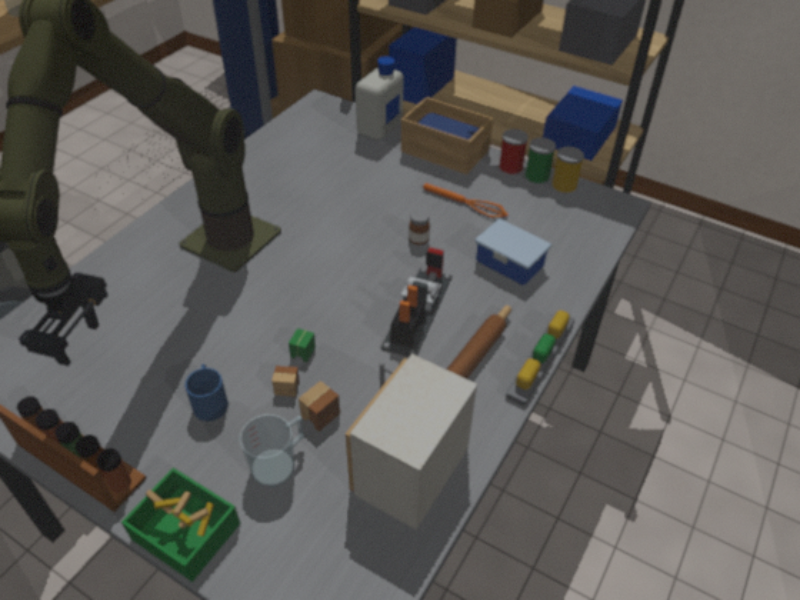

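View pics/top.png

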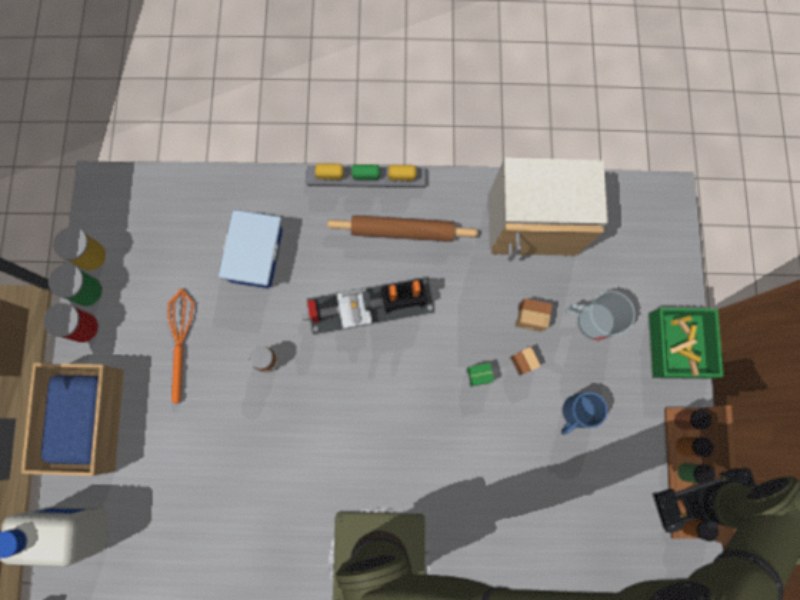

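The scene view has the small wooden block at (286,380) and the clamp near (415,310). The top view has the block at (527,360), the larger decoy at (535,313) and the clamp spanning (310..435, 280..330), with the levers at its right end and the red jaw at its left. Next I'll zoom in on both.

Run:
```python
from h import *
import pickle
D={n:pickle.load(open(n+'.pkl','rb')) for n in("scene","top")}
def crop(n,x0,y0,w,h,W,H):
    c=cv2.resize(D[n]['image'][y0:y0+h,x0:x0+w],(W,H),interpolation=cv2.INTER_CUBIC); return cv2.convertScaleAbs(c,alpha=1.5,beta=10)
a=crop('top',210,185,100,60,500,300)
b=crop('top',345,230,50,50,300,300)
c=crop('scene',260,165,60,90,200,300)
c2=crop('scene',185,250,60,60,300,300)
row2=np.hstack([c,c2,np.zeros((300,300,3),np.uint8)])
cv2.imwrite('pics/c.png',np.vstack([np.hstack([a,b]),row2]))
```

```text
(no output)
```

View pics/c.png

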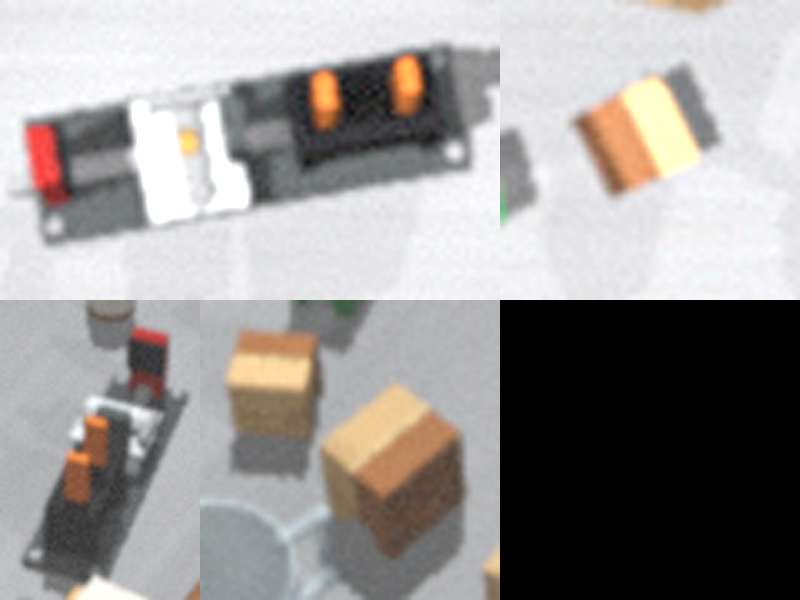

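The crops show the block's seam clearly, with the light half away from the camera. On the clamp they show the brass roller at about (247.6,213.4) px in the top view, the orange levers and the red jaw. Next I'll measure these by colour.

```bash
cat > meas.py <<'E'
from h import *
import pickle
D={n:pickle.load(open(n+'.pkl','rb')) for n in("scene","top")}
def blob(n,box,lo,hi,up=8):
    x0,y0,w,h=box
    c=cv2.resize(D[n]['image'][y0:y0+h,x0:x0+w],None,fx=up,fy=up,interpolation=cv2.INTER_CUBIC)
    m=cv2.inRange(cv2.cvtColor(c,cv2.COLOR_BGR2HSV),lo,hi)
    cs=[k for k in cv2.findContours(m,cv2.RETR_EXTERNAL,cv2.CHAIN_APPROX_NONE)[0] if cv2.contourArea(k)>2*up*up]
    f=lambda p:(np.asarray(p,float)+.5)/up-.5+[x0,y0]
    return [(f(k.reshape(-1,2)),f(cv2.boxPoints(cv2.minAreaRect(k)))) for k in sorted(cs,key=cv2.contourArea,reverse=True)]
if __name__=='__main__':
    np.set_printoptions(precision=4,suppress=True)
    T=D['top']; im=T['image']
    hsv=cv2.cvtColor(im,cv2.COLOR_BGR2HSV)
    for n,(u,v) in dict(light=(375,250),dark=(363,254),roller=(247,213),lev=(275,205),deck=(240,206),table=(330,240),base=(250,232)).items(): print(n,hsv[v,u])
    print('row roller');print(hsv[213,238:260].tolist())
    for nm,box,lo,hi,z in [('blk light',(345,230,50,50),(5,60,150),(30,255,255),.052),('blk all',(345,230,50,50),(0,80,40),(30,255,255),.052),
        ('levers',(262,190,40,25),(3,130,90),(22,255,255),.135),('roller',(240,208,16,10),(12,80,60),(30,255,255),.055),('jaw',(210,205,20,25),(0,150,60),(8,255,255),.094)]:
        for c,b in blob('top',box,lo,hi)[:2]:
            P=onz(T,b,z)[:,:2]; e=np.diff(np.vstack([P,P[:1]]),axis=0)
            print(nm,b.mean(0),'ctr',P.mean(0),'len',np.linalg.norm(e,axis=1)[:2],'ang',np.degrees(np.arctan2(e[:2,1],e[:2,0])));print(P.tolist())
E
python3 meas.py
```

```text
light [ 17  86 171]
dark [ 13 146 141]
roller [ 19 154 190]
lev [ 12 187 219]
deck [108   9 143]
table [130   5 152]
base [130   5 145]
row roller
[[108, 6, 216], [94, 8, 216], [98, 10, 212], [103, 8, 213], [98, 10, 214], [103, 11, 208], [98, 5, 190], [17, 42, 178], [18, 120, 185], [19, 154, 190], [19, 146, 182], [17, 87, 152], [0, 4, 126], [103, 13, 173], [103, 9, 206], [105, 8, 201], [98, 6, 163], [100, 14, 107], [94, 22, 82], [95, 20, 77], [120, 10, 76], [105, 12, 82]]
blk light [369.1329 251.5124] ctr [ 0.454  -0.3363] len [0.0426 0.0521] ang [ -62.5198 -153.8308]
[[0.46751061142223627, -0.30581775101325664], [0.4871909051239895, -0.3436551531429582], [0.4404279659849176, -0.36663418137907566], [0.42100570859732833, -0.32891931535811325]]
blk all [367.525  252.2375] ctr [ 0.4516 -0.3309] len [0.0547 0.0497] ang [ -63.0718 -154.422 ]
[[0.4615200761769199, -0.2957140840754887], [0.4862737277715379, -0.3444466791296744], [0.4414278488132176, -0.3659120615060282], [0.4169861278979161, -0.31733570910812553]]
blk all [376.125  230.3125] ctr [ 0.5254 -0.3616] len [0.03   0.0051] ang [-8
[... 564 characters left out ...]
68316512635876, -0.008155804011884513], [0.6097525441469864, -0.025430706004650833], [0.5745054216213064, -0.030982635756868125], [0.5716161951490829, -0.013789158304896394]]
roller [247.25   212.9375] ctr [0.5765 0.0705] len [0.0121 0.0153] ang [ -88.9875 -178.5272]
[[0.5840632078733617, 0.07676018249347073], [0.5842776392302343, 0.06462745668160357], [0.5689514956356676, 0.06423342137946665], [0.568737905728766, 0.07634186106057592]]
jaw [218.9447 217.3232] ctr [0.5529 0.1602] len [0.0177 0.0506] ang [ -78.5079 -167.8026]
[[0.5758859889414096, 0.17422285441125512], [0.5794090932885134, 0.15689394631415118], [0.5299227020806285, 0.1461969419766983], [0.5264413621840576, 0.1634146646973802]]
```

Run:
```python
from meas import *
np.set_printoptions(precision=4,suppress=True)
for n,(x0,y0,w,h) in dict(top=(205,180,110,70),scene=(255,160,75,100)).items():
    d=D[n];g=cv2.cvtColor(d['image'],cv2.COLOR_BGR2GRAY)[y0:y0+h,x0:x0+w]
    g=cv2.resize(g,None,fx=4,fy=4,interpolation=cv2.INTER_CUBIC)
    L=cv2.createLineSegmentDetector().detect(g)[0].reshape(-1,2,2)
    for l in L:
        p=(l+.5)/4-.5+[x0,y0]
        P=onz(d,p,.012)[:,:2];e=P[1]-P[0];ln=np.linalg.norm(e)
        if ln>.05: 
            a=np.degrees(np.arctan2(e[1],e[0]))%180; print(n,p.ravel(),'yaw',a-90 if a>55 else a,'len',ln,P.mean(0))
yaw=np.radians(11.5);c=R.from_rotvec([0,0,yaw])
home=np.array([.577,.0706,.04])
pts=home+c.apply([[0,0,.015],[-.045,0,0],[.0255,0,.013],[0,-.147,.095],[0,-.093,.095],[-.025,-.0235,.05],[.025,-.0235,.05]])
ims=[]
for n,(x0,y0,w,h,s) in dict(top=(215,180,100,60,5),scene=(260,165,60,90,5)).items():
    d=D[n];im=cv2.convertScaleAbs(cv2.resize(d['image'][y0:y0+h,x0:x0+w],None,fx=s,fy=s,interpolation=cv2.INTER_CUBIC),alpha=1.4)
    for q in proj(d,pts): 
        cv2.circle(im,tuple(int(t) for t in (q-[x0,y0]+.5)*s),3,(255,0,255),1)
    ims.append(cv2.copyMakeBorder(im,0,450-im.shape[0],0,0,cv2.BORDER_CONSTANT))
cv2.imwrite('pics/ov.png',np.hstack(ims))
for nm,box,lo,hi in [('levers',(275,195,25,45),(3,130,90),(22,255,255)),('roller',(275,180,30,40),(15,80,60),(32,255,255)),('blk',(185,250,60,60),(3,70,60),(30,255,255))]:
    for cc,b in blob('scene',box,lo,hi)[:2]: print(nm,b.tolist())
print(proj(D['scene'],pts))
```

```text
top [266.6316 198.9959 287.3434 195.8103] yaw 9.98997150089049 len 0.07278930095867585 [ 0.6415 -0.0291]
top [249.9563 207.1264 253.0989 223.3629] yaw 12.162958548662061 len 0.05791162071836022 [0.5771 0.0577]
top [239.4287 230.1806 219.037  233.7964] yaw 11.200833236761838 len 0.07053653534383397 [0.5175 0.1323]
top [303.4442 218.3588 263.6918 225.4976] yaw 11.30188859882179 len 0.13886817163852155 [ 0.5556 -0.0529]
scene [308.7456 198.3035 287.2598 192.9929] yaw 11.938725389872928 len 0.08401382999032818 [0.5573 0.131 ]
scene [298.5385 188.5868 297.4978 177.0055] yaw 33.08771499367991 len 0.06560730800746774 [0.5223 0.193 ]
scene [310.3199 175.3691 308.8576 191.0617] yaw 25.088623828990777 len 0.08940078203639884 [0.5609 0.2147]
scene [270.9685 234.4484 274.9978 222.0391] yaw 18.134101843474014 len 0.06032555274083869 [ 0.5642 -0.0575]
scene [314.6821 197.0663 304.2707 219.8336] yaw 10.984082738261208 len 0.12438682407321996 [0.6258 0.096 ]
scene [304.5152 219.9743 292.1291 247.5573] yaw 11.279484010054347 len 0.13641613127775576 [ 0.6521 -0.0321]
scene [306.6421 255.6844 293.2831 
[... 207 characters left out ...]
79.94103717803955, 215.14386749267578]]
levers [[285.14210414886475, 199.86132621765137], [291.6204433441162, 199.1609649658203], [292.09192276000977, 203.52215671539307], [285.6135845184326, 204.22251796722412]]
blk [[203.21970558166504, 286.0974464416504], [220.49119567871094, 263.67480659484863], [239.74497985839844, 278.50542068481445], [222.4734878540039, 300.92806243896484]]
blk [[189.52830505371094, 275.8142147064209], [190.7792205810547, 255.17411947250366], [208.27933502197266, 256.23473167419434], [207.0284194946289, 276.8748264312744]]
[[294.8542 198.9336]
 [282.9185 198.894 ]
 [301.6151 201.0633]
 [281.4955 210.8503]
 [286.8726 200.0147]
 [286.3102 194.4529]
 [299.8638 197.8933]]
```

View pics/ov.png

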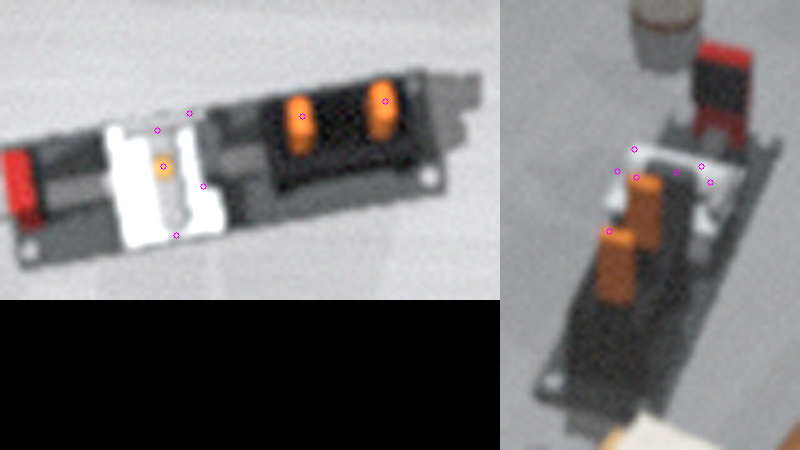

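The base edges give a clamp yaw of 11.2°. The overlay matches the top view. In the scene view the lever tops sit about 1.5 px to the right of my projection, roughly 3 mm. I'll grasp the block now and check its position relative to the clamp before sliding.

```bash
cat >> h.py <<'E'
def down(deg): # tool down, closing line at world angle deg
    return (R.from_euler('z',deg+90,degrees=True)*R.from_euler('x',180,degrees=True)).as_rotvec()
YAW=11.2
E
python3 - <<'E'
from h import *
np.set_printoptions(precision=3,suppress=True)
B=np.array([.4542,-.335]);
for a in (26,206,-154): print(a,r.ik([*B,.2],down(a)))
for a in (YAW,YAW+180): print(a,r.ik([.52,.06,.2],down(a)),r.ik([.6,-.047,.2],down(a+90)))
o=down(26)
r.move_to([*B,.15],o); r.move_l([*B,.042],o,speed=.12)
r.command_gripper(.03,20); s=r.get_state();print(s['t'],s['opening'],s['grip_force'],s['contact_force'])
r.move_l([*B,.16],o,speed=.2); s=r.get_state();print(s['t'],s['opening'],s['grip_force'],s['contact_force'],s['joint_positions'])
E
```

```text
26 [ 0.88   0.734 -0.56   1.798  0.538  0.767  0.492]
206 [ 0.418  0.699  0.232  1.823 -0.247  0.648 -1.893]
-154 [ 0.418  0.699  0.232  1.823 -0.247  0.648 -1.893]
11.2 [ 0.082  0.672 -0.466  1.921  0.475  0.658 -0.483] [ 0.459  0.858 -0.862  1.675  0.765  0.979  1.082]
191.2 [-0.483  0.694  0.471  1.95  -0.523  0.62  -2.617] [ 0.041  0.726 -0.068  1.699  0.069  0.719 -1.438]
3.3083 0.04973126395473574 19.99633956584148 [-0.579 -0.777  1.686]
4.05 0.05006500679154799 19.995996571378782 [ 0.077 -0.274 -1.156] [ 0.84   0.784 -0.491  1.831  0.566  0.671  0.47 ]
```

```bash
cat >> h.py <<'E'
HOME=np.array([.577,.0707])
EX=np.array([np.cos(np.radians(YAW)),np.sin(np.radians(YAW))]);EY=np.array([-EX[1],EX[0]])
def at(x,y,z): return [*(HOME+x*EX+y*EY),z]
E
python3 - <<'E'
from h import *
o=down(YAW)
r.move_to(at(-.085,0,.16),o)
r.move_l(at(-.085,0,.04+.042+.008),speed=.15)
s=r.get_state();print(s['t'],s['ee_pos'],s['opening'],s['contact_force'])
ims=[]
for n,(x0,y0,w,h,sc) in dict(top=(200,180,80,90,5),scene=(235,145,80,90,5)).items():
    d=r.get_image(n)
    im=cv2.convertScaleAbs(cv2.resize(d['image'][y0:y0+h,x0:x0+w],None,fx=sc,fy=sc,interpolation=cv2.INTER_CUBIC),alpha=1.4)
    t=np.array(s['ee_pos'])
    q=[t+[*(a*EX+b*EY),c] for a,b,c in [(.025,-.022,.01),(.025,.022,.01),(-.025,-.022,.01),(.025,-.022,-.042),(-.025,-.022,-.042)]]
    for k in proj(d,np.array(q)): cv2.circle(im,tuple(int(v) for v in (k-[x0,y0]+.5)*sc),3,(255,0,255),1)
    ims.append(im)
cv2.imwrite('pics/pre.png',np.hstack(ims))
E
```

```text
6.1167 [0.49393038 0.0537149  0.09022238] 0.04994656881079666 [ 0.43133763 -0.95049341 -1.19977728]
```

View pics/pre.png

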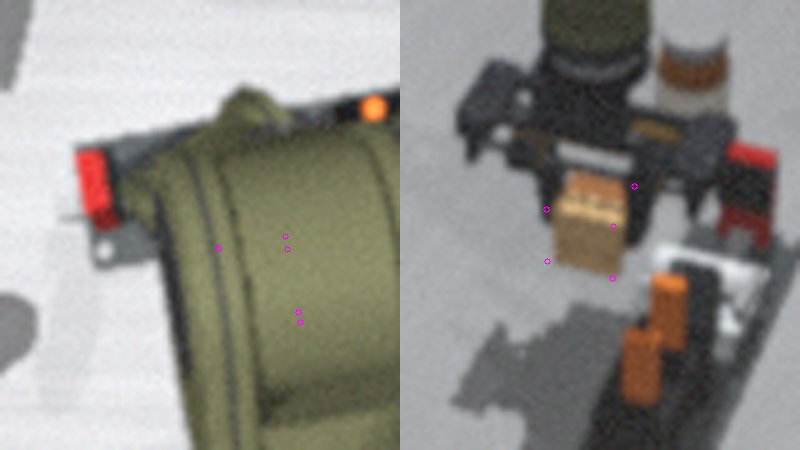

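In the scene view the held block's -y face, with corners about (556,210), (628,222), (553,265) and (620,275), shows the same ~1.6 px shift as the clamp. So their relative position agrees, and I'll slide with a guard.

Run:
```python
from h import *
np.set_printoptions(precision=4,suppress=True)
def rep(tag):
    s=r.get_state();p=np.array(s['ee_pos']);f=np.array(s['contact_force']);q=p[:2]-HOME
    print(tag,round(s['t'],2),'xy',q@EX,q@EY,p[2],'F',f[:2]@EX,f[:2]@EY,f[2],'M',np.array(s['ft_torque']),s['opening'])
r.move_l(at(-.085,0,.0835),speed=.1);rep('low')
for x in (-.06,-.045,-.03):
    g=r.move_l(at(x,0,.0835),speed=.05,guard=5);rep((x,g))
    if g:break
```

```text
low 6.47 xy -0.08493548224177933 -6.202089080524151e-05 0.08369756623996083 F -0.4448384986476168 1.1501406344841814 -2.142664251949897 M [-0.0713 -0.0937  0.0228] 0.05000033399522339
(-0.06, False) 7.12 xy -0.060225209243034365 -5.8831146759152214e-05 0.08341052793373582 F 0.019828452163675125 0.5959038188811606 -2.0255052826114595 M [-0.0186 -0.1192 -0.0037] 0.05029448571382537
(-0.045, False) 7.57 xy -0.044799833487473795 -1.1382196022775154e-05 0.08343646340090538 F -0.6468028201807446 0.8077944871078816 -2.067740907899866 M [-0.0329 -0.0825 -0.0643] 0.049791556157553415
(-0.03, False) 8.02 xy -0.029752218870328872 4.899594319854664e-06 0.08347352425959426 F 0.456170088457054 -0.9047642078424575 -1.773842839440317 M [-0.0495 -0.0042 -0.0465] 0.04979842760990422
```

```bash
cat >> h.py <<'E'
np.set_printoptions(precision=4,suppress=True)
def rep(tag):
    s=r.get_state();p=np.array(s['ee_pos']);f=np.array(s['contact_force']);q=p[:2]-HOME
    print(tag,round(s['t'],2),'xy',round(q@EX,4),round(q@EY,4),round(p[2],4),'F',np.round([f[:2]@EX,f[:2]@EY,f[2]],2),'M',np.array(s['ft_torque']),round(s['opening'],4),round(s['grip_force'],2))
E
python3 - <<'E'
from h import *
for x in (-.02,-.01,-.003):
    g=r.move_l(at(x,0,.0828),speed=.04,guard=6);rep((x,g))
    if g:break
else:
    g=r.move_l(at(.008,0,.0828),speed=.025,guard=6);rep(('end',g))
E
```

```text
(-0.02, False) 8.42 xy -0.0193 0.0001 0.0829 F [-0.16  0.09 -0.66] M [ 0.0047 -0.2452 -0.0211] 0.0497 20.0
(-0.01, False) 8.82 xy -0.0094 0.0001 0.0829 F [-0.33  0.64 -0.58] M [-0.031  -0.202  -0.0331] 0.0497 20.0
(-0.003, False) 9.14 xy -0.0021 0.0 0.0829 F [ 1.35  0.24 -0.15] M [-0.0339 -0.3796  0.0362] 0.0497 20.0
('end', True) 9.49 xy 0.0019 -0.0002 0.0822 F [-0.97 -0.78  2.7 ] M [-0.0554 -0.1122  0.0177] 0.0497 20.0
```

Run:
```python
from h import *
r.pause(.2);rep('rest')
g=r.move_l(at(.010,0,.0825),speed=.02,guard=8);rep(('again',g))
g=r.move_l(at(.012,0,.0825),speed=.02,guard=10);rep(('again',g))
```

```text
rest 9.69 xy 0.0019 -0.0002 0.0822 F [-0.2   0.06  3.28] M [-0.0096 -0.2101  0.0549] 0.0499 20.0
('again', True) 9.96 xy 0.0021 -0.0002 0.0823 F [-0.83  0.47  3.97] M [-0.0177 -0.1366 -0.0258] 0.0499 20.0
('again', True) 10.25 xy 0.0023 -0.0002 0.0824 F [-1.09  0.16  5.22] M [ 0.0861 -0.0564 -0.0157] 0.0498 20.0
```

Run:
```python
from h import *
r.command_gripper(.088,20);rep('rel')
r.move_l(at(.0023,0,.17),speed=.2);rep('up')
o=down(YAW+270)
r.move_to(at(.002,-.12,.21),o);rep('lev')
ims=[]
for n,(x0,y0,w,h,sc) in dict(top=(205,180,80,80,5),scene=(255,145,80,80,5)).items():
    d=r.get_image(n)
    ims.append(cv2.convertScaleAbs(cv2.resize(d['image'][y0:y0+h,x0:x0+w],None,fx=sc,fy=sc,interpolation=cv2.INTER_CUBIC),alpha=1.4))
cv2.imwrite('pics/home.png',np.hstack(ims))
```

```text
rel 10.96 xy 0.0022 -0.0003 0.0822 F [-0.18  0.35  0.4 ] M [-0.0723 -0.0964  0.0168] 0.088 0.0
up 11.55 xy 0.0018 -0.0002 0.1696 F [-0.13  0.28 -0.52] M [-0.0521 -0.1275  0.0329] 0.0878 0.0
lev 12.46 xy 0.0014 -0.1189 0.2087 F [ 0.06 -0.98  0.11] M [ 0.0454  0.0049 -0.0115] 0.088 0.0
```

View pics/home.png

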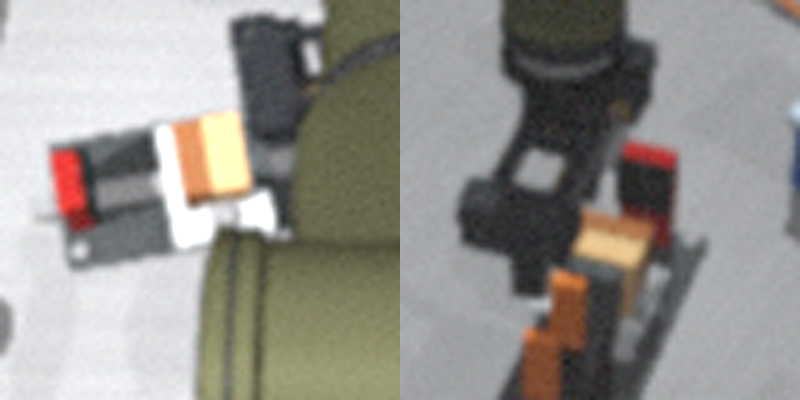

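The block sits in the clamp against the stop, upright and aligned: top face at (210,155) in the top crop and (615,240) in the scene crop. Next I'll pump the levers.

Run:
```python
from h import *
g=r.move_l(at(.002,-.12,.115),down(YAW+270),speed=.12,guard=8);rep(('down',g))
if not g:
  for i in range(6):
    r.command_gripper(.03,18);r.pause(.3);rep(('squeeze',i))
    if r.get_state()['opening']>.0435: break
    r.command_gripper(.08);r.pause(.4)
```

```text
('down', False) 13.5 xy 0.0025 -0.1201 0.1156 F [-0.18  0.32  0.48] M [-0.004  -0.0073  0.0248] 0.0879 0.0
('squeeze', 0) 14.57 xy 0.0023 -0.1203 0.1155 F [-1.64 -0.26  5.65] M [-0.1129  0.0984 -0.0216] 0.0418 17.99
('squeeze', 1) 16.65 xy 0.002 -0.1203 0.115 F [ 0.54 -2.53 -0.63] M [-0.3006 -0.0683  0.0409] 0.0412 17.98
('squeeze', 2) 18.73 xy 0.002 -0.1203 0.115 F [ 0.58 -1.52 -0.35] M [-0.371  -0.0356 -0.0248] 0.0415 17.98
('squeeze', 3) 20.71 xy 0.002 -0.1203 0.115 F [-0.22 -1.59 -1.25] M [-0.3559 -0.0766  0.0956] 0.052 18.0
```

Run:
```python
from h import *
r.pause(.5);rep('hold')
ims=[]
for n,(x0,y0,w,h,sc) in dict(top=(205,180,80,80,5),scene=(255,145,80,80,5)).items():
    d=r.get_image(n)
    ims.append(cv2.convertScaleAbs(cv2.resize(d['image'][y0:y0+h,x0:x0+w],None,fx=sc,fy=sc,interpolation=cv2.INTER_CUBIC),alpha=1.4))
cv2.imwrite('pics/end.png',np.hstack(ims))
```

```text
hold 21.21 xy 0.002 -0.1203 0.115 F [-0.17 -3.48  0.12] M [-0.608  -0.1149  0.0482] 0.0525 18.0
```

View pics/end.png

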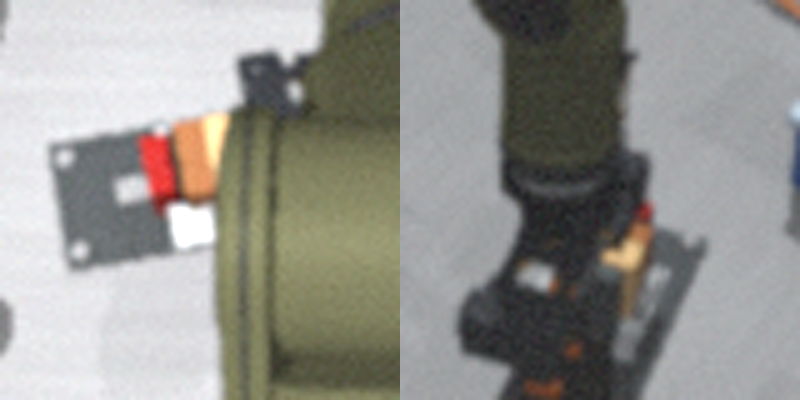

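The red jaw at (155,170) is up against the block at (195,160), and the levers stopped at 52 mm, before bottoming, with an 18 N grip. I'll hand it in.

```bash
python3 -c "
from h import *
rep('final');print(r.close_job())"
```

```text
final 21.31 xy 0.002 -0.1203 0.115 F [-0.66 -2.04  0.04] M [-0.6139 -0.115   0.0517] 0.0525 18.0
the job is handed in; nothing more can be done
None
```

I handed the job in at 21.3 s: the block is on the rail against the end stop, the jaw is on it, and the levers are still squeezed at 18 N, which by the spec means about 12–17 N on the block. I didn't test the detent itself; I judged the block home from the hard stop when pushing it and the camera view.

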